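Set the toy bench supply to 4.5 V and switch on its output

ROBOT

A 6-joint arm with a two-finger parallel gripper is mounted at the origin on the work surface. World frame = base frame: x ahead of the robot, y to its left, z up, the work surface at z = 0. Lengths are in m, angles in degrees, forces in N, time in s.
With the tool pointing down it reaches from about 0.4 to 0.825 m from the base axis. Payload 7 kg.
Tool frame: the origin (TCP) lies midway between the tips of the shut fingers; the grasp point (between the pads) lies 19 mm behind it; z points along the fingers, y is the direction in which the jaws open and shut (so a half turn about z gives the same grasp; the last joint's range is limited). The gripper opens to 88 mm and grips with 3 to 60 N. Pads are 19 mm wide; open, the fingers measure 130 mm over their backs; the gripper's body (78 mm by 193 mm) begins 47 mm behind the grasp point.
Start: joints at [-49.727, 20.546, 0.682, 0, -70.136, -16.507], TCP at [0.272, -0.618, 0.227] pointing down, gripper open.
Joint ranges: [-176.03, 176.03], [-82.01, 121.73], [-58.28, 71.71], [-173.87, 95.51], [-174.79, -0.11], [-173.66, 173.66]. Speed limits (degrees/s): [136.94, 136.94, 172.46, 180, 180, 180].

INTERFACE

Orientations are given as [roll, pitch, yaw] about the fixed x, y, z axes, in that order (R = Rz(yaw) Ry(pitch) Rx(roll)).
In Python, from plant import ctrl gives the robot as it stands. The module is installed in compiled form; this text tells all that it offers.
- The arm moves only by the tool arm_command, never from a script. Its argument "targets" is a list that holds one entry, the list of rows, each a list of 7 numbers: the turn, a rotation vector about the world's x, y, z in rad, then the shift along the world's x, y, z in cm, then the opening, from 0 (shut) to 1 (fully open). A call has 1 to 8 rows; each row is the pose to reach, as a shift and turn from the pose commanded when the call began; what a row does not reach only later rows make up. A row lasts 1/12 s, in which the tool goes at most 41.7 mm and 7.16 degrees, less where a joint would pass 70% of its speed; a pose out of reach is approached as far as the arm can. A call with a gripper value outside its range is refused whole. The fingers move at their own pace and stop on an object; the grip force is fixed at half the most. Time passes only in rows, so rows that repeat a pose let the fingers close. It gives the time, the measured TCP pose, the force and the opening at its end, in the units of the state.
- ctrl.get_obs(): the state, without advancing time (a new reading comes with each control period).
- ctrl.snapshot(name): name is "scene" or "top" or "wrist"; returns the picture (384x512x3 uint8, blue, green, red); there is no depth.
- ctrl.camera_model(name): a dict with "K" (3x3 intrinsics, pixels), "xyz" and "rotation" of the camera in the world. Camera axes: x right, y up, looking along -z (the intrinsics and any distortion apply to the point x, -y, -z); pixel columns grow to the right and rows downward; lengths in m; the calibration is good to about 2 mm. A picture is of the moment at which its call begins: read the wrist's pose just before it. camera_model takes no time and is no camera call; for the wrist camera it gives the pose at the moment of the call.
- ctrl.close_job(): hands the job in, once; it reports no verdict.
The state is a dict: "clock": time; "joint_pos": joint angles; "qvel": joint speeds; "tau": joint torques, N m; "tool_pos": TCP position; "orientation": TCP orientation; "force": force on the tool from outside, world axes, zero at the start; "moment": the same for the moment, N m; "opening": finger opening in m.
Only numpy, scipy, OpenCV 4.12 (cv2) and the standard library are available. Lean on these libraries where they do the work, as an engineer would, in place of code of your own. Each camera call takes 0.05 s, during which the arm holds its last target. There are 200 camera calls.

TASK

The red toy runs on three 1.5 V cells: with a fingertip, push the big voltage dial of the low grey bench supply round until the white index line on its pointed nose lines up with the 4.5 V scale line (the zero line is the one at the anticlockwise end of the scale, and each further line clockwise is 1.5 V more), and only then press down the far end of the black rocker switch to turn the output on. Only push the dial: never pinch its bar or press both sides of it at once, and leave the small current knob and everything lying about as they are.

Things in the scene. Friction and masses are not known exactly. Their poses are not given: they have to be found in the camera images.
- supply: low grey desktop bench supply, immovable; origin on the table under its middle, x from its front to its back, y to its left, z up. Case: x -100 to 110 mm, y -140 to 140 mm. The control panel slopes up 10 degrees from 50 mm high at the front edge (x -100) to 76.5 mm at x 50; behind it is a flat ledge 76.5 mm high on which a cell and a spool stand
- panel: the supply's sloping control panel, 150 x 280 mm. Origin: its middle, on the surface; x up the slope, y left, z outward normal. At (x, y) mm: voltage dial (0, 62); rocker (-22, -98); small current knob (-34, -34), 22 across, 16 high; binding posts (-58, 120) and (-58, 95), 15 across, 17 high; flat meter window (46, -76)
- dial_axis (a point): point where the dial's axis meets the panel surface; axes as the panel's, z along the dial's axis, outward. Printed on the panel round the dial is the scale: 9 black radial lines, 33.75 degrees apart, starting 34.5 mm from the axis. The first (0 V) lies 135 degrees anticlockwise of the panel's x axis seen from above
- line_4V5 (a point): inner end of the 4.5 V scale line, on the panel, 35 mm from the dial's axis, 33.75 degrees anticlockwise of the panel's x axis seen from above. From the 0 V line the lines follow clockwise, 1.5 V each: 0, 3, 6, 9, 12 V are long (13 mm); 1.5, 4.5, 7.5, 10.5 V are short (8 mm). 4.5 V is the second short one
- dial (a joint): angle of the voltage dial, rad: 0 at the 0 V line, growing clockwise seen from above to 4.712 at the 12 V line, with stops at both ends; 1.767 is the 4.5 V line. It starts somewhere from 2.7 to 4.5 (about 7 to 11.5 V). It turns against friction only (about 0.05 N m) and stays where it is left
- dial_index (a point): outer end of the dial's white index line (axis to nose), on the skirt's rim 32 mm from the axis; its x points out along the nose, z outward along the axis. Black dial: round skirt 64 mm across, top 7 mm above the panel; on it a bar 14 mm wide, top 25 mm above the panel, from 23 mm on the nose side of the axis to 27 mm on the tail side; then a low nose, 4 mm wide, 15 mm above the panel, to 31.5 mm
- bar_left_flank: rubber strip along the left flank of the dial's bar (left when looking from tail to nose), 46 mm long, outer face 7 mm from the bar's middle line. Frame: origin on the dial's axis at the panel surface, x along the nose, z outward. Pushed on the nose side of the axis it turns the dial clockwise, on the tail side anticlockwise
- bar_right_flank: the same strip on the bar's right flank, same frame. Pushed on the nose side of the axis it turns the dial anticlockwise (down in volts), on the tail side clockwise
- rocker (a joint): angle of the output rocker, rad: 0 is off (its far end, up the slope, stands up), 0.36 is on (far end fully down). It stays where it is left; pressing the far end over takes about 3 to 4 N. Black, 40 mm along the slope by 22 mm wide, two facets in a shallow V, hinged across its middle 5 mm above the panel; on, the far facet lies parallel to the panel
- rocker_far_end (a point): point on the rocker's far facet, 4 mm from its far end, where a finger presses: when off 17 mm above the panel and 12.5 mm up the slope from the hinge, when on 12 mm above the panel and 16 mm from the hinge. Pressing nearer the hinge than 12 mm may leave it half way
- limit_index (a point): outer end of the white mark on the top of the small current knob, 9 mm from that knob's axis, 16 mm above the panel. The knob turns easily and must not be turned
- cell: loose battery cell, standing, 26 mm across, 50 mm high, on the supply's ledge; origin under its middle
- spool: loose small metal spool, standing, 44 mm across, 36 mm high, on the supply's ledge; origin under its middle
- toy: loose red toy shell on the table left of the supply, 192 by 137 mm, 57 mm high with its four cup feet upward; origin under its middle
- parts_tray: loose white tray of small gears right of the supply, 120 by 90 by 22 mm; origin under its middle
- screwdriver: loose screwdriver lying along the supply's right side, 160 mm long, handle (26 mm thick) to its -x; origin under its middle
- grease_jar: loose amber jar at the supply's front left, 42 mm across, 45 mm high; origin under its middle
- cork_block: loose cork block in front of the supply, 55 by 90 by 24 mm; origin under its middle

How it is judged:
By the outcome, as a careful person would: the job done as asked, in the order asked, and still so for the second after the job is handed in, with the robot touching nothing.
It also fails if it takes over 42 s, if anything falls off the work surface, if the arm or the gripper's body presses on something with over 40 N, if the wrist force passes 120 N, or if a joint passes its speed limit or range.

## Working session

There is one attempt and no reset: what is moved stays moved. The work goes in short steps, Python scripts to look and compute and a tool call to move; the robot and the scene stay as the last step left them, time stands still between calls to the robot, and variables do not carry over. Pictures are saved under pics/ and viewed, about 8 in all and at most 12, crops included, and the job is handed in when it is done.

Besides the shell and the picture viewer there is one more tool, called after ">>>" by a JSON object that holds its "method" and its "body", one argument or row to a line. arm_command: Moves the arm, as the interface text tells. Its arguments: {"type":"object","properties":{"targets":{"type":"array","items":{"type":"array","items":{"type":"array","items":{"type":"number"}}}}},"required":["targets"]}

```bash
mkdir -p pics; cat > h.py <<'E'
import numpy as np, cv2
from plant import ctrl
from scipy.spatial.transform import Rotation as R
def cam(n):
    m=ctrl.camera_model(n); return {k:(np.array(v,float) if k in('K','xyz','rotation') else v) for k,v in m.items()}
def rot(m):
    r=m['rotation']; return r if r.shape==(3,3) else R.from_euler('xyz',r,degrees=True).as_matrix()
def ray(m,uv):
    uv=np.atleast_2d(np.array(uv,float)); d=np.c_[uv,np.ones(len(uv))]@np.linalg.inv(m['K']).T
    return (d*[1,-1,-1])@rot(m).T
def onplane(m,uv,p,n):
    d=ray(m,uv); o=m['xyz']; t=((np.array(p)-o)@n)/(d@n); return o+d*t[:,None]
def proj(m,P):
    q=(np.atleast_2d(P)-m['xyz'])@rot(m)*[1,-1,-1]; q=q@m['K'].T; return q[:,:2]/q[:,2:]
E
python3 - <<'E'
from h import *
o=ctrl.get_obs();print(o)
a=ctrl.snapshot('scene');b=ctrl.snapshot('top')
cv2.imwrite('pics/scene0.png',a);cv2.imwrite('pics/top0.png',b)
cv2.imwrite('pics/both.png',np.vstack([a,b])[:, :]) 
for n in('scene','top','wrist'):print(n,ctrl.camera_model(n))
E
```

```text
{'clock': 0.0, 'joint_pos': array([-4.97285045e+01,  2.05922270e+01,  6.32103522e-01, -2.11283206e-02,
       -7.01360208e+01, -1.65059611e+01]), 'qvel': array([-0.11609992, -0.02542456,  0.08409087,  0.07469415, -0.05425848,
        0.05023616]), 'tau': array([-2.67394062e-04, -5.82719278e+01,  2.93058783e+01,  6.99735135e+00,
        6.84848113e-03, -1.91575682e-04]), 'tool_pos': array([ 0.27178225, -0.61731076,  0.2255979 ]), 'orientation': array([ 1.79902174e+02, -8.27562533e-03, -1.56241654e+02]), 'force': array([-0.36208729,  0.37669389, -0.3753858 ]), 'moment': array([ 0.03411299,  0.01043024, -0.01791582]), 'opening': 0.08742598257765319}
scene {'K': array([[351.20584023,   0.        , 253.186519  ],
       [  0.        , 351.20584023, 200.83403294],
       [  0.        ,   0.        ,   1.        ]]), 'xyz': array([0.85717998, 0.59454365, 0.8412006 ]), 'rotation': array([ 38.59859377,  -0.76695123, 152.27661962])}
top {'K': array([[489.16146325,   0.        , 253.47203082],
       [  0.        , 489.16146325, 185.91831992],
       [  0.        ,   0.        ,   1.        ]]), 'xyz': array([0.35480098, 0.07340418, 1.47916976]), 'rotation': array([  9.76514165,   0.13556635, -91.45498828])}
wrist {'K': array([[307.93567974,   0.        , 258.51416317],
       [  0.        , 307.93567974, 196.97211034],
       [  0.        ,   0.        ,   1.        ]]), 'xyz': array([ 0.20527683, -0.64668816,  0.38461317]), 'rotation': array([-1.58121725e+01, -1.04602987e-01,  1.13753520e+02])}
```

View pics/top0.png

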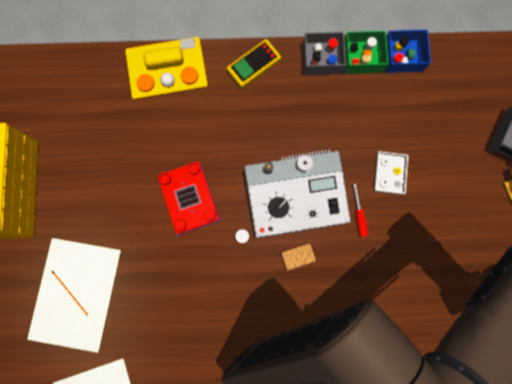

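View pics/scene0.png

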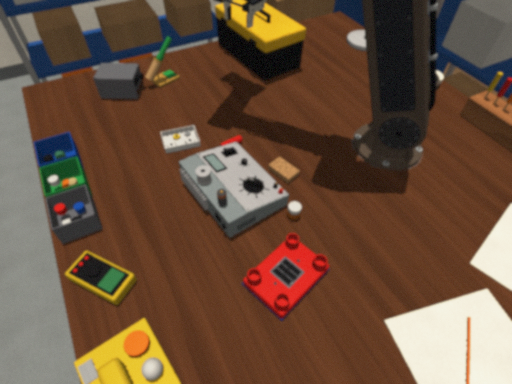

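The top view shows the supply at about (300,195), with the dial at (279,207), rocker (334,206), small knob (312,213), and front edge running from (258,236) to (349,221). The scene view agrees, so I'll get a coarse pose and plan a close look.

```bash
python3 - <<'E'
from h import *
m=cam('top')
P=onplane(m,[[279,207],[334,206],[312,213]],[0,0,.075],np.array([0,0,1.]))
print(P.round(4))
print('front',onplane(m,[[258,236],[349,221]],[0,0,.05],np.array([0,0,1.])).round(4))
d=P[0]-P[1]; print('yaw from dial-rocker', np.degrees(np.arctan2(d[1],d[0])), np.degrees(np.arctan2(160,22)), np.linalg.norm(d))
# wrist camera offset in tool frame
o=ctrl.get_obs(); w=cam('wrist'); T=R.from_euler('xyz',o['orientation'],degrees=True)
print(T.inv().apply(w['xyz']-o['tool_pos']), (T.as_matrix().T@rot(w)).round(3))
E
```

```text
[[ 0.5327 -0.0016  0.075 ]
 [ 0.5316 -0.1607  0.075 ]
 [ 0.5129 -0.0962  0.075 ]]
front [[ 0.4524  0.0611  0.05  ]
 [ 0.4894 -0.2063  0.05  ]]
yaw from dial-rocker 89.57677171388653 82.17092348994039 0.15904851253881183
[ 0.07273576  0.00022198 -0.15889989] [[-0.     0.962  0.273]
 [ 1.     0.    -0.   ]
 [-0.     0.273 -0.962]]
```

>>> {"method": "arm_command", "body": {
  "targets": [
    [[0,0,-0.284,29.3,53.9,-3.5,0],[0,0,-0.284,29.3,53.9,-3.5,0],[0,0,-0.284,29.3,53.9,-3.5,0],[0,0,-0.284,29.3,53.9,-3.5,0],[0,0,-0.284,29.3,53.9,-3.5,0],[0,0,-0.284,29.3,53.9,-3.5,0],[0,0,-0.284,29.3,53.9,-3.5,0],[0,0,-0.284,29.3,53.9,-3.5,0]]
  ]
}}

```text
clock: 0.77
tool_pos: [0.4302, -0.3255, 0.2075]
orientation: [180.0, -0.0, -172.5]
force: [1.2, -0.3, -0.3]
opening: 0.0401
```

>>> {"method": "arm_command", "body": {
  "targets": [
    [[0,0,0,13.4,24.7,-1.6,0],[0,0,0,13.4,24.7,-1.6,0],[0,0,0,13.4,24.7,-1.6,0],[0,0,0,13.4,24.7,-1.6,0],[0,0,0,13.4,24.7,-1.6,0],[0,0,0,13.4,24.7,-1.6,0],[0,0,0,13.4,24.7,-1.6,0],[0,0,0,13.4,24.7,-1.6,0]]
  ]
}}

```text
clock: 1.43
tool_pos: [0.566, -0.0761, 0.1908]
orientation: [180.0, -0.0, -172.3]
force: [-0.0, -0.5, -0.2]
opening: 0.0001
```

```bash
python3 - <<'E'
from h import *
import pickle
m=cam('wrist');o=ctrl.get_obs();a=ctrl.snapshot('wrist');t=cam('top');b=ctrl.snapshot('top')
pickle.dump((m,o,a,t,b),open('look1.pkl','wb'));cv2.imwrite('pics/w1.png',cv2.resize(a,None,fx=1.5,fy=1.5,interpolation=cv2.INTER_CUBIC))
print(o['clock'],o['tool_pos'],o['orientation'],o['opening'],o['force'],m['xyz'])
E
```

```text
1.4333 [ 0.56600953 -0.07612524  0.19077759] [ 1.79987543e+02 -1.58232970e-02 -1.72283803e+02] 0.00010546334182519768 [-0.01746951 -0.46660229 -0.17033877] [ 0.49383908 -0.08553522  0.34968366]
```

View pics/w1.png

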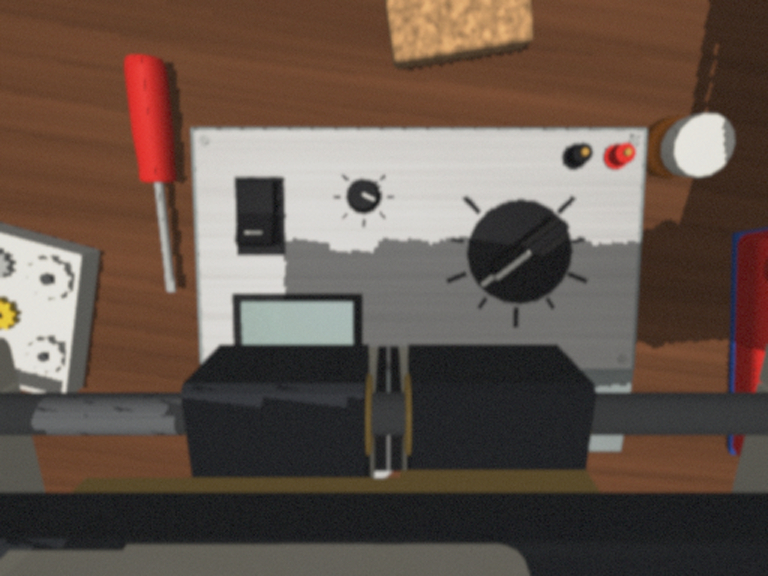

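The panel is seen clearly, shown upside-down because the camera sits on the robot side. In the 1.5x picture the dial is at (520,252) with its nose near (485,285), so about 46° clockwise of panel x or 3.15 rad. The 4.5 V line is near (551,305) and the rocker at (259,215). The finger shape at the bottom is unclear, so I'll open partway and use the parallax to size the fingertips.

>>> {"method": "arm_command", "body": {
  "targets": [
    [[0,0,0,-0.1,0,0,0.5],[0,0,0,-0.1,0,0,0.5],[0,0,0,-0.1,0,0,0.5],[0,0,0,-0.1,0,0,0.5],[0,0,0,-0.1,0,0,0.5],[0,0,0,-0.1,0,0,0.5]]
  ]
}}

```text
clock: 2.03
tool_pos: [0.5627, -0.081, 0.1919]
orientation: [-180.0, 0.0, -172.6]
force: [-0.0, 0.5, 0.6]
opening: 0.0349
```

```bash
cat > pose.py <<'E'
from h import *
from scipy.optimize import least_squares
# supply->world given x,y,yaw ; panel frame
def panel(x,y,yaw):
    Rs=R.from_euler('z',yaw).as_matrix(); Rp=Rs@R.from_euler('y',-10,degrees=True).as_matrix()
    # panel middle in supply: x=-25, z=(50+76.5)/2
    return Rp, np.array([x,y,0])+Rs@np.array([-.025,0,.06325])
E
python3 - <<'E'
from pose import *
import pickle
a2=ctrl.snapshot('wrist');o=ctrl.get_obs();print(o['opening'],o['clock'])
cv2.imwrite('pics/w2.png',cv2.resize(a2[200:384],None,fx=1.5,fy=1.5,interpolation=cv2.INTER_CUBIC))
m,o,a,t,b=pickle.load(open('look1.pkl','rb'))
g=cv2.cvtColor(a,cv2.COLOR_BGR2GRAY)
# dark blobs on panel
mask=(g<60).astype(np.uint8); 
n,l,s,c=cv2.connectedComponentsWithStats(mask)
for i in range(1,n):
    if s[i,4]>6 and s[i,1]<240: print(s[i],c[i].round(2))
E
```

```text
0.038826931160747126 2.0833
[  271     0   241   314 25817] [420.75 204.2 ]
[323  29  29   9  83] [337.64  33.84]
[266  35  56  12 153] [294.89  40.85]
[ 107   41   17  151 1067] [115.65 102.55]
[433  82   5   6  14] [434.86  84.64]
[376  97  16  15 149] [382.5  104.17]
[406 100   6   9  29] [408.34 104.41]
[438 103   4   9  17] [439.35 107.18]
[432 111  13   8  47] [436.49 114.79]
[ 158  119   31   50 1368] [173.2  143.06]
[233 121  20  20 255] [241.56 130.53]
[ 312  135   69   67 3373] [346.63 167.25]
[ 56 174  13  84 168] [ 61.51 217.1 ]
[299 182  11   6  21] [304.19 184.38]
[379 182  11   6  19] [384.   184.37]
[    0   196   247   123 11672] [174.56 272.04]
[343 206   2  11  22] [343.5 211. ]
[ 248  231   22   83 1177] [258.53 272.3 ]
```

View pics/w2.png

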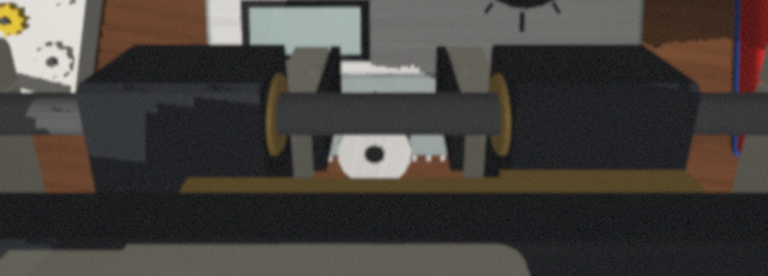

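The fingers are full blocks about 20 mm thick each and flat-backed, with the wide carriages sitting well behind the tips. Next I'll fit the panel pose from the scale ticks.

```bash
cat >> pose.py <<'E'
V=np.arange(9)*1.5; A=np.radians(135-33.75*np.arange(9)); LEN=np.where(np.arange(9)%2==0,13,8)
TM=np.c_[(34.5+LEN/2)*np.cos(A),(34.5+LEN/2)*np.sin(A)+62,0*A]/1000
def fit(m,g,x0,win=8):
    p=np.array(x0,float)
    for it in range(4):
        Rp,c=panel(*p); uv=proj(m,c+TM@Rp.T); W=[];M=[]
        for q,tm in zip(uv,TM):
            u,v=np.round(q).astype(int)
            if not(win<u<512-win and win<v<384-win): continue
            w=g[v-win:v+win+1,u-win:u+win+1].astype(float)
            w=np.clip(np.median(w)*.75-w,0,None)
            yy,xx=np.mgrid[v-win:v+win+1,u-win:u+win+1]
            # keep only pixels outside skirt
            rr=(onplane(m,np.c_[xx.ravel(),yy.ravel()],c,Rp[:,2])-c)@Rp-[0,.062,0]
            r=np.hypot(rr[:,0],rr[:,1]).reshape(w.shape); w[(r<.0345)|(r>.050)]=0
            if w.sum()<40: continue
            W.append([(w*xx).sum()/w.sum(),(w*yy).sum()/w.sum()]); M.append(tm)
        W=np.array(W);M=np.array(M)
        f=lambda p:(proj(m,panel(*p)[1]+M@panel(*p)[0].T)-W).ravel()
        p=least_squares(f,p,loss='soft_l1').x
    return p,f(p).reshape(-1,2)
E
python3 - <<'E'
from pose import *
import pickle
m,o,a,t,b=pickle.load(open('look1.pkl','rb'))
g=cv2.cvtColor(a,cv2.COLOR_BGR2GRAY)
yaw=np.radians(7.5); P0=np.array([.5408,-.063]); s=P0+.025*np.array([np.cos(yaw),np.sin(yaw)])
p,e=fit(m,g,[*s,yaw]); print('pose',p,np.degrees(p[2])); print(e.round(1))
Rp,c=panel(*p)
for n,q in dict(knob=[-.034,-.034,.016],rockerhinge=[-.022,-.098,.005],dial=[0,.062,.0],farend=[-.0095,-.098,.017],post=[-.058,.120,.017]).items():
    P=c+Rp@q; print(n,P.round(4),proj(m,P).round(1))
# white line: bar-top plane 25 mm
P0=c+Rp@[0,.062,.025]
for h in(.025,):
    ys,xs=np.mgrid[125:215,300:395]; q=(onplane(m,np.c_[xs.ravel(),ys.ravel()],c+Rp[:,2]*h,Rp[:,2])-c)@Rp-[0,.062,0]
    k=(np.hypot(q[:,0],q[:,1])<.026)&(g[ys.ravel(),xs.ravel()]>80)
    q=q[k]*1000; print(len(q),q.mean(0)); u,s_,vt=np.linalg.svd(q[:,:2]-q[:,:2].mean(0)); print('dir',np.degrees(np.arctan2(vt[0,1],vt[0,0])),s_, q[:,:2].min(0),q[:,:2].max(0))
np.save('pose.npy',p)
E
```

```text
pose [ 0.56807415 -0.05607875  0.13333124] 7.639317048513613
[[-0.1  0.2]
 [ 0.5 -0.5]
 [-0.1  0.1]
 [-0.2 -0.1]
 [-0.1 -0. ]
 [-0.   0.1]
 [ 0.3 -0. ]
 [-0.9 -0.4]
 [ 0.4  0.7]]
knob [ 0.5119 -0.0979  0.0731] [[241.6 129. ]]
rockerhinge [ 0.534  -0.1595  0.0644] [[172.6 143.6]]
dial [0.5351 0.002  0.0632] [[344.6 167.9]]
farend [ 0.5441 -0.1582  0.0783] [[169.2 157. ]]
post [0.4678 0.0515 0.0699] [[418.9 101. ]]
198 [ 3.64380348  2.93292581 25.        ]
dir 111.68314256990813 [243.94009341 101.76530808] [-22.17445633 -21.82896855] [20.6562271  25.42194361]
```

```bash
cat > plan.py <<'E'
from pose import *
pz=np.load('pose.npy'); Rp,c=panel(*pz)
def toolpose(phi,r,off,h):   # phi deg nose dir in panel frame; tcp r along nose, off to the right
    a=np.radians(phi); n=np.array([np.cos(a),np.sin(a),0]); rt=np.array([np.sin(a),-np.cos(a),0])
    pos=c+Rp@(np.array([0,.062,h])+r*n+off*rt)
    x=-n; z=np.array([0,0,-1.]); y=np.cross(z,x); return Rp@np.c_[x,y,z],pos
def delta(o,T,p):
    R0=R.from_euler('xyz',o['orientation'],degrees=True).as_matrix() if isinstance(o,dict) else o[0]
    p0=o['tool_pos'] if isinstance(o,dict) else o[1]
    return np.r_[R.from_matrix(T@R0.T).as_rotvec().round(3),((p-p0)*100).round(2)]
E
python3 - <<'E'
from plan import *
import pickle
m,o,a,t,b=pickle.load(open('look1.pkl','rb')); g=cv2.cvtColor(a,cv2.COLOR_BGR2GRAY)
f=lambda P:c+Rp@(np.array([0,.062,0])+P)
for phi in(-40,-44,-48,-52):
    n=np.array([np.cos(np.radians(phi)),np.sin(np.radians(phi)),0]); print(phi,[proj(m,f(n*r+[0,0,h])).round(1)[0] for r,h in((0,.025),(.022,.025),(.030,.015),(.032,.007))])
mask=(g>85)&(a.max(2).astype(int)-a.min(2)<40)
ys,xs=np.mgrid[160:200,315:360]
print('\n'.join(''.join('%4d'%v for v in r) for r in g[164:194:2,316:360:2]))
o=ctrl.get_obs();print(o['clock'],o['tool_pos'],o['orientation'],o['joint_pos'].round(0))
T,p=toolpose(-46,.018,.036,.045); print(p,delta(o,T,p))
E
```

```text
-40 [array([352.7, 168.1]), array([335.8, 187.6]), array([327.1, 193.6]), array([323.8, 194.5])]
-44 [array([352.7, 168.1]), array([334.5, 186.4]), array([325.4, 192. ]), array([322. , 192.8])]
-48 [array([352.7, 168.1]), array([333.3, 185.1]), array([323.8, 190.4]), array([320.4, 191.1])]
-52 [array([352.7, 168.1]), array([332.2, 183.8]), array([322.4, 188.6]), array([318.9, 189.3])]
  29  26  27  29  32  29  29  32  36  25  34  28  29  22  25  31  33  33  35  41  44  42
  31  34  25  33  31  30  31  31  23  29  27  20  22  25  27  25  27  42  82  47  43  42
  28  29  30  34  28  31  28  23  25  22  26  26  30  30  29  22  45  92 139  73  41  37
  33  30  28  32  30  31  30  24  27  25  24  20  26  28  29  58 104 120 108  54  22  25
  32  27  32  29  28  34  26  25  25  28  33  22  25  30  73 107 118  97  55  26  31  28
  38  31  26  33  27  28  25  29  25  27  26  23  37  81 118 119  81  43  29  29  18  26
  24  29  31  29  29  28  24  30  24  30  29  55  98 121 111  72  40  31  27  31  29  30
  31  31  31  33  25  26  16  25  32  38  69 106 124 104  57  29  22  24  28  33  31  26
  32  26  27  33  31  21  25  14  36  80 120 119  87  49  31  33  28  22  28  30  30  30
  34  26  33  32  30  39  46  55  94 118 111  78  37  30  25  29  28  20  28  30  31  29
  52  34  27  34  53  98  98  97 122 102  61  32  30  19  26  28  27  33  25  28  28  25
  80  38  37  65 106 119  95  74  81  49  29  27  25  26  27  21  24  27  29  27  28  27
 105  63  69 116 119  83  43  30  30  21  25  27  29  32  31  29  25  21  29  32  29  23
 112  96  79  99  70  38  25  27  29  33  30  31  34  30  31  26  24  29  30  30  30  26
 112 112  97  62  34  27  26  28  20  31  27  27  31  32  31  33  23  30  21  22  29  20
2.0833 [ 0.5627176  -0.08085693  0.19183741] [ 1.79997884e+02  9.20848099e-03 -1.72544432e+02] [ 12.  12. -16.  -0. -62. -94.]
[ 0.519283   -0.03836346  0.10524079] [ 0.091 -0.154 -0.798 -4.34   4.25  -8.66 ]
```

The line's slope gives a nose direction of about -52° (dial ≈ 3.26 rad). Joint 6 stays within range, so I'll move to the pre-contact pose above the panel with the gripper shut.

```bash
python3 - <<'E'
from plan import *
o=ctrl.get_obs(); T,p=toolpose(-52,.018,.036,.045); print(p,delta(o,T,p))
T2,p2=toolpose(-52,.018,.036,.013); print(delta((T,p),T2,p2))
E
```

```text
[ 0.51526837 -0.03727972  0.10456458] [ 0.1   -0.15  -0.902 -4.74   4.36  -8.73 ]
[ 0.    0.    0.    0.55  0.07 -3.15]
```

>>> {"method": "arm_command", "body": {
  "targets": [
    [[0.1,-0.15,-0.902,-4.74,4.36,-8.7,0],[0.1,-0.15,-0.902,-4.74,4.36,-8.7,0],[0.1,-0.15,-0.902,-4.74,4.36,-8.7,0],[0.1,-0.15,-0.902,-4.74,4.36,-8.7,0],[0.1,-0.15,-0.902,-4.74,4.36,-8.7,0],[0.1,-0.15,-0.902,-4.74,4.36,-8.7,0],[0.1,-0.15,-0.902,-4.74,4.36,-8.7,0],[0.1,-0.15,-0.902,-4.74,4.36,-8.7,0]]
  ]
}}

```text
clock: 2.75
tool_pos: [0.5149, -0.037, 0.1047]
orientation: [172.0, 6.1, 134.8]
force: [-1.0, 0.2, 0.5]
opening: 0.0012
```

>>> {"method": "arm_command", "body": {
  "targets": [
    [[0,0,0,0,0,0,0],[0,0,0,0,0,0,0],[0,0,0,0,0,0,0]]
  ]
}}

```text
clock: 3.0
tool_pos: [0.5158, -0.0368, 0.1049]
orientation: [172.1, 6.1, 135.4]
force: [-0.3, -0.1, 0.0]
opening: 0.0005
```

```bash
python3 - <<'E'
from plan import *
o=ctrl.get_obs();m=cam('wrist');a=ctrl.snapshot('wrist'); print(o)
T,p=toolpose(-52,.018,.036,.045); print('residual to plan',delta(o,T,p))
print('line r0/r22', [proj(m,c+Rp@(np.array([0,.062,h])+r*np.array([np.cos(np.radians(-52)),np.sin(np.radians(-52)),0])))[0].round(1)*1.5 for r,h in((0,.025),(.022,.025),(.032,.007))],'tcp',proj(m,o['tool_pos'])*1.5)
cv2.imwrite('pics/w3.png',cv2.resize(a,None,fx=1.5,fy=1.5,interpolation=cv2.INTER_CUBIC))
E
```

```text
{'clock': 3.0, 'joint_pos': array([  19.19891674,    7.04061254,  -37.75284479,    3.37798848,
        -35.45467169, -155.99295541]), 'qvel': array([-0.15829468,  0.36404402,  0.14200505,  0.09127394,  0.03312912,
       -0.47475785]), 'tau': array([  0.05102703, -33.27335358,  22.67675042,   5.23929521,
         0.48994822,  -0.03811636]), 'tool_pos': array([ 0.5157927 , -0.03681761,  0.10494472]), 'orientation': array([172.09186861,   6.1252156 , 135.36695785]), 'force': array([-0.33944889, -0.05043609,  0.01440585]), 'moment': array([-0.19698158,  0.55512799,  0.02801337]), 'opening': 0.0004969972420534129}
residual to plan [-0.    -0.    -0.003 -0.05  -0.05  -0.04 ]
line r0/r22 [array([472.65, 306.6 ]), array([469.95, 356.7 ]), array([462.15, 361.2 ])] tcp [[385.48461733 368.53793   ]]
```

View pics/w3.png

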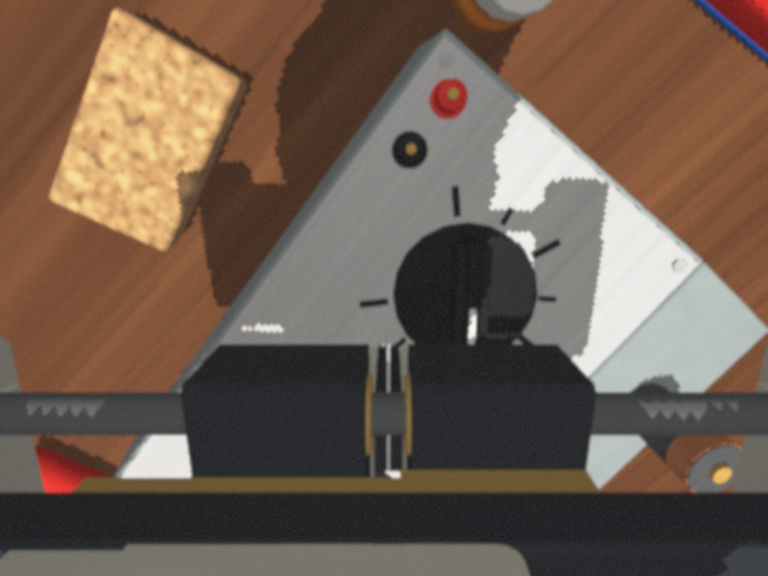

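The close view agrees: the white line at (473,308)–(470,342) in the 1.5x picture is where -52° predicts it. Next I descend beside the bar, then plan the arc.

>>> {"method": "arm_command", "body": {
  "targets": [
    [[0,0,0,0.27,0,-1.6,0],[0,0,0,0.5,0.02,-3.15,0],[0,0,0,0.5,0.02,-3.15,0],[0,0,0,0.5,0.02,-3.15,0],[0,0,0,0.5,0.02,-3.15,0]]
  ]
}}

```text
clock: 3.47
tool_pos: [0.5208, -0.0367, 0.0737]
orientation: [172.1, 6.1, 135.3]
force: [0.4, -0.8, -0.2]
opening: 0.0002
```

```bash
python3 - <<'E'
from plan import *
o=ctrl.get_obs(); print(o['clock'],o['force'],o['moment'])
T,p=toolpose(-52,.018,.036,.013); print('res',delta(o,T,p))
s=(T,p)
seq=[(-52,.032),(-52,.028)]+[(-52+4*k,.028) for k in range(1,22)]
for i in range(0,len(seq),8):
    for q in seq[i:i+8]:
        T,p=toolpose(q[0],.018,q[1],.013); print(q,delta(s,T,p).tolist())
    s=(T,p); print()
E
```

```text
3.4667 [ 0.40137584 -0.81609699 -0.22325852] [-0.17889298  0.58492537 -0.0012792 ]
res [-0.    -0.    -0.001 -0.     0.02  -0.07 ]
(-52, 0.032) [0.0, 0.0, 0.0, 0.27, 0.29, 0.05]
(-52, 0.028) [0.0, 0.0, 0.0, 0.55, 0.57, 0.11]
(-48, 0.028) [-0.012, -0.002, 0.069, 0.78, 0.53, 0.15]
(-44, 0.028) [-0.024, -0.003, 0.138, 1.0, 0.51, 0.19]
(-40, 0.028) [-0.036, -0.005, 0.206, 1.23, 0.5, 0.23]
(-36, 0.028) [-0.048, -0.006, 0.275, 1.46, 0.51, 0.27]
(-32, 0.028) [-0.06, -0.008, 0.344, 1.69, 0.54, 0.31]
(-28, 0.028) [-0.072, -0.01, 0.413, 1.91, 0.58, 0.35]

(-24, 0.028) [-0.012, -0.002, 0.069, 0.22, 0.06, 0.04]
(-20, 0.028) [-0.024, -0.003, 0.138, 0.44, 0.13, 0.08]
(-16, 0.028) [-0.036, -0.005, 0.206, 0.65, 0.22, 0.12]
(-12, 0.028) [-0.048, -0.006, 0.275, 0.85, 0.32, 0.16]
(-8, 0.028) [-0.06, -0.008, 0.344, 1.05, 0.44, 0.19]
(-4, 0.028) [-0.072, -0.01, 0.413, 1.24, 0.57, 0.23]
(0, 0.028) [-0.084, -0.011, 0.481, 1.42, 0.71, 0.26]
(4, 0.028) [-0.096, -0.013, 0.55, 1.59, 0.87, 0.3]

(8, 0.028) [-0.012, -0.002, 0.069, 0.16, 0.17, 0.03]
(12, 0.028) [-0.024, -0.003, 0.138, 0.3, 0.35, 0.06]
(16, 0.028) [-0.036, -0.005, 0.206, 0.44, 0.53, 0.09]
(20, 0.028) [-0.048, -0.006, 0.275, 0.56, 0.73, 0.11]
(24, 0.028) [-0.06, -0.008, 0.344, 0.66, 0.94, 0.14]
(28, 0.028) [-0.072, -0.01, 0.413, 0.75, 1.15, 0.16]
(32, 0.028) [-0.084, -0.011, 0.481, 0.83, 1.37, 0.18]
```

>>> {"method": "arm_command", "body": {
  "targets": [
    [[0,0,0,0.27,0.29,0.05,0],[0,0,0,0.55,0.57,0.11,0],[-0.012,-0.002,0.069,0.78,0.53,0.15,0],[-0.024,-0.003,0.138,1.0,0.51,0.19,0],[-0.036,-0.005,0.206,1.23,0.5,0.23,0],[-0.048,-0.006,0.275,1.46,0.51,0.27,0],[-0.06,-0.008,0.344,1.69,0.54,0.31,0],[-0.072,-0.01,0.413,1.91,0.58,0.35,0]]
  ]
}}

```text
clock: 4.13
tool_pos: [0.5391, -0.031, 0.0771]
orientation: [175.3, 8.8, 159.5]
force: [-1.9, -1.7, 1.4]
opening: 0.0006
```

```bash
python3 - <<'E'
from plan import *
o=ctrl.get_obs(); print(o['clock'],o['force'],o['moment'],o['joint_pos'].round(1))
T,p=toolpose(-28,.018,.028,.013); print('res',delta(o,T,p))
print('force in panel', (Rp.T@o['force']).round(2))
m=cam('wrist');a=ctrl.snapshot('wrist')
cv2.imwrite('pics/w4.png',cv2.resize(a[100:384,100:500],None,fx=1.9,fy=1.9,interpolation=cv2.INTER_CUBIC))
E
```

```text
4.1333 [-1.89184774 -1.70374685  1.40478965] [-0.80765905  1.38496689  0.05049971] [  18.9   11.5  -37.     3.6  -31.8 -131.9]
res [ 0.001 -0.001 -0.005  0.08   0.03  -0.05 ]
force in panel [-1.83 -1.44  1.75]
```

View pics/w4.png

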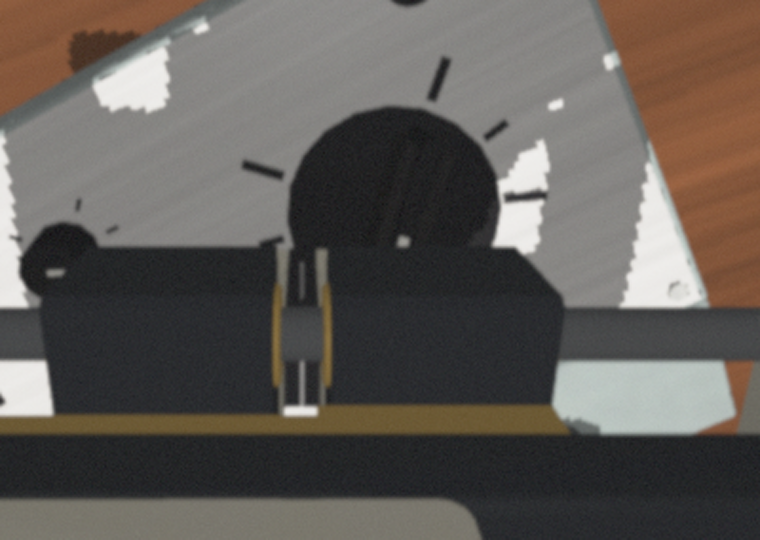

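The finger is pushing (about 2.3 N, right direction), but the bar leans about 10° behind the finger face, so the finger is thinner than assumed. I'll carry on with a slightly smaller offset and stop short of the target to look.

```bash
python3 - <<'E'
from plan import *
T,p=toolpose(-28,.018,.028,.013); s=(T,p)
seq=[(-24,.0275),(-20,.027),(-16,.0265),(-12,.026),(-8,.0255),(-4,.025),(0,.025),(4,.025)]+[(4+4*k,.025) for k in range(1,6)]
for i in range(0,len(seq),8):
    for q in seq[i:i+8]:
        T,p=toolpose(q[0],.018,q[1],.013); print(q,delta(s,T,p).tolist())
    s=(T,p); print()
E
```

```text
(-24, 0.0275) [-0.012, -0.002, 0.069, 0.24, 0.11, 0.04]
(-20, 0.027) [-0.024, -0.003, 0.138, 0.46, 0.23, 0.09]
(-16, 0.0265) [-0.036, -0.005, 0.206, 0.67, 0.37, 0.13]
(-12, 0.026) [-0.048, -0.006, 0.275, 0.87, 0.52, 0.16]
(-8, 0.0255) [-0.06, -0.008, 0.344, 1.05, 0.69, 0.2]
(-4, 0.025) [-0.072, -0.01, 0.413, 1.22, 0.87, 0.23]
(0, 0.025) [-0.084, -0.011, 0.481, 1.38, 1.01, 0.26]
(4, 0.025) [-0.096, -0.013, 0.55, 1.53, 1.16, 0.29]

(8, 0.025) [-0.012, -0.002, 0.069, 0.14, 0.16, 0.03]
(12, 0.025) [-0.024, -0.003, 0.138, 0.26, 0.34, 0.05]
(16, 0.025) [-0.036, -0.005, 0.206, 0.38, 0.52, 0.08]
(20, 0.025) [-0.048, -0.006, 0.275, 0.48, 0.7, 0.1]
(24, 0.025) [-0.06, -0.008, 0.344, 0.57, 0.9, 0.12]
```

>>> {"method": "arm_command", "body": {
  "targets": [
    [[-0.012,-0.002,0.069,0.24,0.11,0.04,0],[-0.024,-0.003,0.138,0.46,0.23,0.09,0],[-0.036,-0.005,0.206,0.67,0.37,0.13,0],[-0.048,-0.006,0.275,0.87,0.52,0.16,0],[-0.06,-0.008,0.344,1.05,0.69,0.2,0],[-0.072,-0.01,0.413,1.22,0.87,0.23,0],[-0.084,-0.011,0.481,1.38,1.01,0.26,0],[-0.096,-0.013,0.55,1.53,1.16,0.29,0]]
  ]
}}

```text
clock: 4.85
tool_pos: [0.5554, -0.0193, 0.0803]
orientation: [-179.3, 10.0, -168.1]
force: [0.3, -3.2, 0.5]
opening: 0.0005
```

>>> {"method": "arm_command", "body": {
  "targets": [
    [[-0.012,-0.002,0.069,0.14,0.16,0.03,0],[-0.024,-0.003,0.138,0.26,0.34,0.05,0],[-0.036,-0.005,0.206,0.38,0.52,0.08,0],[-0.036,-0.005,0.206,0.38,0.52,0.08,0],[-0.036,-0.005,0.206,0.38,0.52,0.08,0]]
  ]
}}

```text
clock: 5.27
tool_pos: [0.5591, -0.0139, 0.0809]
orientation: [-177.2, 9.7, -156.2]
force: [-1.0, -1.8, 0.7]
opening: 0.0002
```

```bash
python3 - <<'E'
from plan import *
o=ctrl.get_obs(); print(o['clock'],'force in panel', (Rp.T@o['force']).round(2))
T,p=toolpose(16,.018,.025,.013); print('res',delta(o,T,p))
m=cam('wrist');a=ctrl.snapshot('wrist');t=ctrl.snapshot('top');mt=cam('top')
f=lambda P:c+Rp@(np.array([0,.062,0])+P)
for phi in(4,10,16,22):
    n=np.array([np.cos(np.radians(phi)),np.sin(np.radians(phi)),0]); 
    print(phi,[((proj(m,f(n*r+[0,0,h]))-[100,100])*1.9).round(0)[0] for r,h in((-.025,.025),(0,.025),(.022,.025))], [proj(mt,f(n*r+[0,0,h]))[0].round(1) for r,h in((0,.025),(.022,.025),(.032,.007))])
u=np.hstack([cv2.resize(a[100:300,170:450],None,fx=1.5,fy=1.5,interpolation=cv2.INTER_CUBIC),cv2.resize(t[180:240,250:325],(375,300),interpolation=cv2.INTER_CUBIC)])
cv2.imwrite('pics/w5.png',u)
E
```

```text
5.2667 force in panel [-1.1  -1.62  0.93]
res [-0.001  0.001  0.002 -0.01  -0.01  -0.07 ]
4 [array([418., 140.]), array([394., 230.]), array([374., 302.])] [array([278.2, 207.1]), array([276.4, 199.7]), array([275.2, 196.1])]
10 [array([408., 138.]), array([394., 230.]), array([382., 304.])] [array([278.2, 207.1]), array([275.7, 199.9]), array([274.1, 196.4])]
16 [array([398., 138.]), array([394., 230.]), array([390., 304.])] [array([278.2, 207.1]), array([274.9, 200.2]), array([273. , 196.9])]
22 [array([387., 138.]), array([394., 230.]), array([399., 304.])] [array([278.2, 207.1]), array([274.2, 200.6]), array([272. , 197.4])]
```

View pics/w5.png

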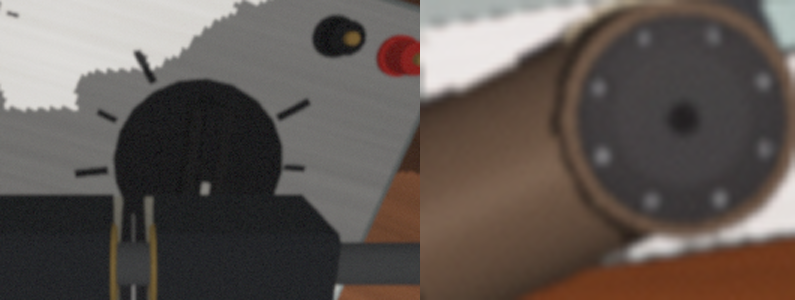

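The bar's lean fits a dial nose at about 12°, a 3–4° lag behind the tool. I'll continue to tool angle 34°, then back off and measure with a clear view.

```bash
python3 - <<'E'
from plan import *
s=toolpose(16,.018,.025,.013)
for q in [(20,.025,.013),(24,.025,.013),(28,.025,.013),(31,.025,.013),(34,.025,.013)]:
    print(q,delta(s,*toolpose(q[0],.018,q[1],q[2])).tolist())
s=toolpose(34,.018,.025,.013)
for q in [(34,.018,.034,.014),(34,.018,.036,.045),(16,.018,.060,.10),(0,.0,.085,.13)]:
    print(q,delta(s,*toolpose(*q)).tolist())
E
```

```text
(20, 0.025, 0.013) [-0.012, -0.002, 0.069, 0.1, 0.19, 0.02]
(24, 0.025, 0.013) [-0.024, -0.003, 0.138, 0.19, 0.38, 0.04]
(28, 0.025, 0.013) [-0.036, -0.005, 0.206, 0.26, 0.58, 0.06]
(31, 0.025, 0.013) [-0.045, -0.006, 0.258, 0.31, 0.74, 0.07]
(34, 0.025, 0.013) [-0.054, -0.007, 0.309, 0.35, 0.9, 0.08]
(34, 0.018, 0.034, 0.014) [0.0, 0.0, 0.0, 0.57, -0.68, 0.19]
(34, 0.018, 0.036, 0.045) [0.0, 0.0, 0.0, 0.17, -0.9, 3.26]
(16, 0.018, 0.06, 0.1) [0.054, 0.007, -0.309, -0.46, -4.3, 8.65]
(0, 0.0, 0.085, 0.13) [0.102, 0.014, -0.584, -3.85, -8.02, 11.02]
```

>>> {"method": "arm_command", "body": {
  "targets": [
    [[-0.012,-0.002,0.069,0.1,0.19,0.02,0],[-0.024,-0.003,0.138,0.19,0.38,0.04,0],[-0.036,-0.005,0.206,0.26,0.58,0.06,0],[-0.045,-0.006,0.258,0.31,0.74,0.07,0],[-0.054,-0.007,0.309,0.35,0.9,0.08,0],[-0.054,-0.007,0.309,0.35,0.9,0.08,0],[-0.054,-0.007,0.309,0.35,0.9,0.08,0]]
  ]
}}

```text
clock: 5.95
tool_pos: [0.5624, -0.005, 0.0815]
orientation: [-174.4, 8.3, -138.1]
force: [0.2, -2.0, 1.9]
opening: 0.0001
```

>>> {"method": "arm_command", "body": {
  "targets": [
    [[0,0,0,0.57,-0.68,0.19,0],[0,0,0,0.17,-0.9,3.26,0],[0.054,0.007,-0.309,-0.46,-4.3,8.65,0],[0.102,0.014,-0.584,-3.85,-8.02,11.02,0],[0.102,0.014,-0.584,-3.85,-8.02,11.02,0],[0.102,0.014,-0.584,-3.85,-8.02,11.02,0],[0.102,0.014,-0.584,-3.85,-8.02,11.02,0],[0.102,0.014,-0.584,-3.85,-8.02,11.02,0]]
  ]
}}

```text
clock: 6.62
tool_pos: [0.5239, -0.0859, 0.1923]
orientation: [179.9, 10.1, -172.7]
force: [1.0, -0.7, -0.4]
opening: 0.0006
```

```bash
cat > look.py <<'E'
from plan import *
import sys
def look(tag,phi0):
    o=ctrl.get_obs(); m=cam('wrist'); a=ctrl.snapshot('wrist'); g=cv2.cvtColor(a,cv2.COLOR_BGR2GRAY)
    print(o['clock'],o['tool_pos'].round(4),o['force'].round(1))
    p,e=fit(m,g,pz); Rq,cq=panel(*p); print('fit',p.round(4),'rms',e.std().round(2),len(e))
    # score white-line brightness along each candidate direction (bar-top part, 25 mm up)
    n=lambda b:np.array([np.cos(b),np.sin(b),0])
    for h,r in((.025,np.linspace(.006,.021,30)),(.007,np.linspace(.0318,.0322,3))):
        ph=np.arange(phi0-20,phi0+20,.5); sc=[]
        for q in ph:
            uv=proj(m,cq+(np.array([0,.062,h])+np.outer(r,n(np.radians(q))))@Rq.T).astype(np.float32)
            sc.append(cv2.remap(g,uv[:,0][None],uv[:,1][None],cv2.INTER_LINEAR).mean())
        sc=np.array(sc); w=np.clip(sc-sc.min()-.5*np.ptp(sc),0,None); print('h',h,'phi',(w*ph).sum()/w.sum(),'peak',ph[sc.argmax()],sc.max().round(),np.median(sc).round())
    u0=proj(m,cq+Rq@[0,.062,.01])[0].astype(int)
    x,y=max(u0[0]-70,0),max(u0[1]-60,0); k=a[y:y+120,x:x+140]; k=cv2.convertScaleAbs(k,alpha=1.4)
    cv2.imwrite(f'pics/{tag}.png',cv2.resize(k,None,fx=5,fy=5,interpolation=cv2.INTER_CUBIC))
    for q in(28,33.75): print(q,[((proj(m,cq+Rq@(np.array([0,.062,h])+rr*n(np.radians(q))))[0]-[x,y])*5).round() for rr,h in((0,.025),(.022,.025),(.032,.007),(.035,0))])
E
python3 -c "
from look import *
look('w6',30)"
```

```text
6.6167 [ 0.5239 -0.0859  0.1923] [ 1.  -0.7 -0.4]
fit [ 0.5682 -0.0561  0.1354] rms 1.57 9
h 0.025 phi 28.417801277814494 peak 28.5 203.0 87.0
h 0.007 phi 32.41268011527377 peak 32.5 232.0 184.0
28 [array([374., 324.]), array([423., 426.]), array([413., 439.]), array([407., 440.])]
33.75 [array([374., 324.]), array([434., 420.]), array([427., 431.]), array([423., 431.])]
```

View pics/w6.png

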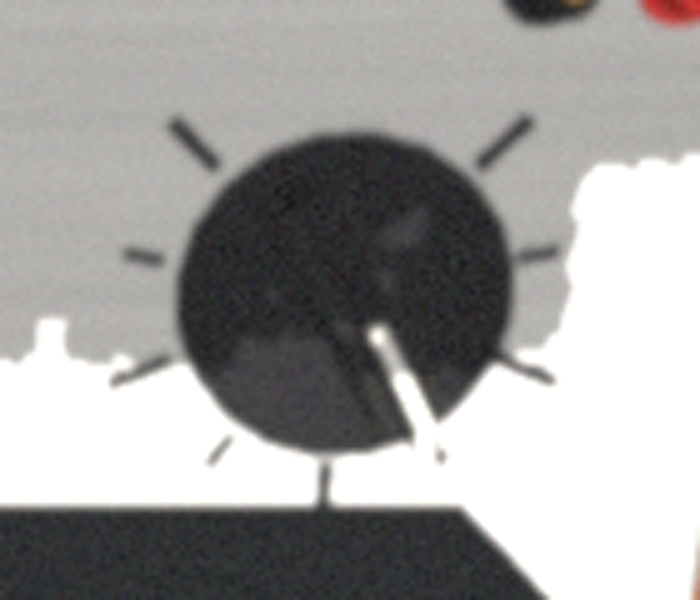

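The image shows the index line from (377,330) to (420,425), giving a nose angle of 28.4°, about 5.4° short of the 4.5 V tick at (440,458). The lag is about 5.6°, so I'll go back in and push to tool angle 39.4°.

```bash
python3 - <<'E'
from plan import *
s=toolpose(0,0,.085,.13); o=ctrl.get_obs(); print('res',delta(o,*s))
for q in [(16,.018,.060,.09),(28,.018,.040,.050),(34,.018,.036,.035)]: print(q,delta(s,*toolpose(*q)).tolist())
s=toolpose(34,.018,.036,.035)
for q in [(34,.018,.034,.013),(34,.018,.029,.013),(34,.018,.025,.013),(36,.018,.025,.013),(38,.018,.025,.013),(39.4,.018,.025,.013)]: print(q,delta(s,*toolpose(*q)).tolist())
s=toolpose(39.4,.018,.025,.013)
for q in [(39.4,.018,.034,.014),(39.4,.018,.036,.045),(20,.018,.060,.10),(0,.0,.085,.13)]:
    print(q,delta(s,*toolpose(*q)).tolist())
E
```

```text
res [-0.001  0.    -0.001  0.02   0.04  -0.05 ]
(16, 0.018, 0.06, 0.09) [-0.048, -0.006, 0.275, 3.56, 3.74, -3.35]
(28, 0.018, 0.04, 0.05) [-0.084, -0.011, 0.481, 3.99, 6.4, -7.28]
(34, 0.018, 0.036, 0.035) [-0.102, -0.014, 0.584, 4.19, 7.14, -8.75]
(34, 0.018, 0.034, 0.013) [0.0, 0.0, 0.0, 0.25, 0.2, -2.19]
(34, 0.018, 0.029, 0.013) [0.0, 0.0, 0.0, -0.08, 0.57, -2.23]
(34, 0.018, 0.025, 0.013) [0.0, 0.0, 0.0, -0.34, 0.87, -2.27]
(36, 0.018, 0.025, 0.013) [-0.006, -0.001, 0.034, -0.32, 0.98, -2.27]
(38, 0.018, 0.025, 0.013) [-0.012, -0.002, 0.069, -0.3, 1.09, -2.26]
(39.4, 0.018, 0.025, 0.013) [-0.016, -0.002, 0.093, -0.29, 1.16, -2.26]
(39.4, 0.018, 0.034, 0.014) [0.0, 0.0, 0.0, 0.63, -0.62, 0.2]
(39.4, 0.018, 0.036, 0.045) [0.0, 0.0, 0.0, 0.24, -0.82, 3.27]
(20, 0.018, 0.06, 0.1) [0.058, 0.008, -0.333, -0.19, -4.3, 8.7]
(0, 0.0, 0.085, 0.13) [0.118, 0.016, -0.677, -3.9, -8.3, 11.01]
```

>>> {"method": "arm_command", "body": {
  "targets": [
    [[-0.048,-0.006,0.275,3.56,3.74,-3.35,0],[-0.048,-0.006,0.275,3.56,3.74,-3.35,0],[-0.084,-0.011,0.481,3.99,6.4,-7.28,0],[-0.084,-0.011,0.481,3.99,6.4,-7.28,0],[-0.102,-0.014,0.584,4.19,7.14,-8.75,0],[-0.102,-0.014,0.584,4.19,7.14,-8.75,0],[-0.102,-0.014,0.584,4.19,7.14,-8.75,0]]
  ]
}}

```text
clock: 7.25
tool_pos: [0.5651, -0.0137, 0.1029]
orientation: [-174.5, 8.1, -138.0]
force: [0.7, -0.4, 0.5]
opening: 0.0006
```

>>> {"method": "arm_command", "body": {
  "targets": [
    [[0,0,0,0.25,0.2,-2.19,0],[0,0,0,-0.08,0.57,-2.23,0],[0,0,0,-0.34,0.87,-2.27,0],[-0.006,-0.001,0.034,-0.32,0.98,-2.27,0],[-0.012,-0.002,0.069,-0.3,1.09,-2.26,0],[-0.016,-0.002,0.093,-0.29,1.16,-2.26,0],[-0.016,-0.002,0.093,-0.29,1.16,-2.26,0],[-0.016,-0.002,0.093,-0.29,1.16,-2.26,0]]
  ]
}}

```text
clock: 7.92
tool_pos: [0.5631, -0.0022, 0.0824]
orientation: [-173.6, 7.8, -132.6]
force: [0.8, -1.0, 1.0]
opening: 0.0006
```

>>> {"method": "arm_command", "body": {
  "targets": [
    [[0,0,0,0.63,-0.62,0.2,0],[0,0,0,0.24,-0.82,3.27,0],[0.058,0.008,-0.333,-0.19,-4.3,8.7,0],[0.118,0.016,-0.677,-3.9,-8.3,11.01,0],[0.118,0.016,-0.677,-3.9,-8.3,11.01,0],[0.118,0.016,-0.677,-3.9,-8.3,11.01,0],[0.118,0.016,-0.677,-3.9,-8.3,11.01,0],[0.118,0.016,-0.677,-3.9,-8.3,11.01,0]]
  ]
}}

```text
clock: 8.58
tool_pos: [0.524, -0.086, 0.1927]
orientation: [179.9, 10.1, -172.8]
force: [0.2, 0.1, 0.2]
opening: 0.0004
```

```bash
python3 -c "
from look import *
look('w7',34)"
```

```text
8.5833 [ 0.524  -0.086   0.1927] [0.2 0.1 0.2]
fit [ 0.5682 -0.056   0.1334] rms 1.53 9
h 0.025 phi 32.898677851348765 peak 33.0 199.0 89.0
h 0.007 phi 35.37207908927502 peak 36.5 235.0 193.0
28 [array([375., 321.]), array([423., 424.]), array([413., 436.]), array([408., 437.])]
33.75 [array([375., 321.]), array([434., 418.]), array([428., 428.]), array([424., 429.])]
```

View pics/w7.png

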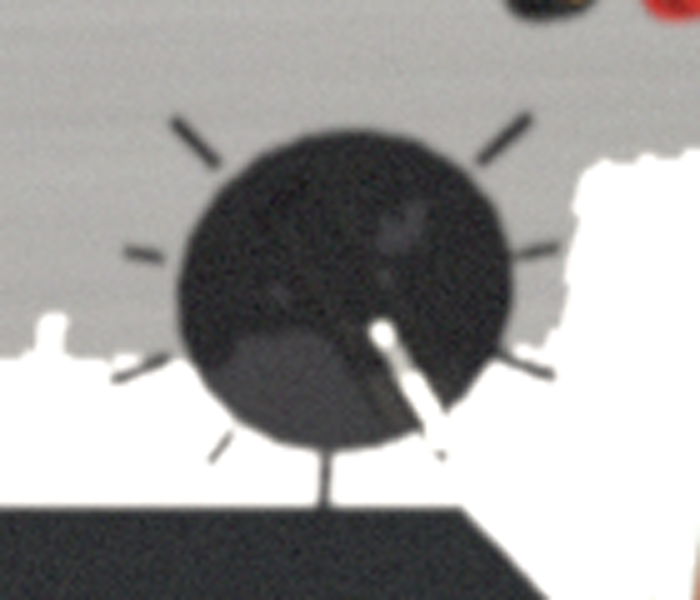

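The line reads about 33° but my slope reading suggests 31°. To remove parallax I'll put the camera directly over the dial axis for a precise check.

```bash
python3 - <<'E'
from plan import *
s=toolpose(0,0,.085,.13); print(delta(s,*toolpose(0,.073,0,.095)))
E
```

```text
[ 0.    0.    0.    6.6   9.46 -2.18]
```

>>> {"method": "arm_command", "body": {
  "targets": [
    [[0,0,0,6.6,9.46,-2.18,0],[0,0,0,6.6,9.46,-2.18,0],[0,0,0,6.6,9.46,-2.18,0],[0,0,0,6.6,9.46,-2.18,0],[0,0,0,6.6,9.46,-2.18,0],[0,0,0,6.6,9.46,-2.18,0]]
  ]
}}

```text
clock: 9.13
tool_pos: [0.5895, 0.0093, 0.1693]
orientation: [180.0, 9.9, -172.2]
force: [-0.3, -0.6, 1.3]
opening: 0.0006
```

```bash
cat > look2.py <<'E'
from look import *
def rect(tag):
    o=ctrl.get_obs(); m=cam('wrist'); a=ctrl.snapshot('wrist'); g=cv2.cvtColor(a,cv2.COLOR_BGR2GRAY)
    p,e=fit(m,g,pz); Rq,cq=panel(*p); print(o['clock'],'fit',p.round(4),np.abs(e).max(1).round(1))
    def warp(h,S=5,L=55):   # rectified view at height h: 5 px/mm, panel x up, y left
        yy,xx=np.mgrid[-L:L:1/S,-L:L:1/S]; P=np.c_[-yy.ravel()/1000,.062-xx.ravel()/1000,np.full(yy.size,h)]
        uv=proj(m,cq+P@Rq.T).astype(np.float32).reshape(*yy.shape,2); return cv2.remap(a,uv[...,0],uv[...,1],cv2.INTER_CUBIC)
    for h,r0,r1 in((.025,5,20),(.015,24,31)):
        w=cv2.cvtColor(warp(h),cv2.COLOR_BGR2GRAY).astype(float); pts=[]
        yy,xx=np.mgrid[-55:55:.2,-55:55:.2]; X,Y=-yy,-xx; r=np.hypot(X,Y); an=np.degrees(np.arctan2(Y,X))
        k=(r>r0)&(r<r1)&(abs(an-33)<18); thr=(w[k].min()+w[k].max())/2; kk=k&(w>thr)
        q=np.c_[X[kk],Y[kk]]; 
        if h==.025:
            d=cv2.fitLine(q.astype(np.float32),cv2.DIST_L2,0,.01,.01).ravel(); dd=np.sign(d[0])*d[:2]; print('bar line dir',np.degrees(np.arctan2(dd[1],dd[0])),'offset from axis mm',d[2]*dd[1]-d[3]*dd[0],len(q))
        print('h',h,'radial angle',np.degrees(np.arctan2(*q.mean(0)[::-1])),q.mean(0).round(1))
    w=cv2.cvtColor(warp(0),cv2.COLOR_BGR2GRAY).astype(float)
    for i,A0 in enumerate(np.degrees(A)):
        k=(r>36)&(r<41)&(abs(an-A0)<8); ww=np.clip(np.median(w[k])*.85-w,0,None)*k; print('tick',i*1.5,'err',round((ww*(an-A0)).sum()/max(ww.sum(),1),1),end=' ')
    cv2.imwrite(f'pics/{tag}.png',np.hstack([cv2.resize(warp(h),(390,390)) for h in(0,.015)]))
E
python3 -c "
from look2 import *
rect('w8')"
```

```text
9.1333 fit [ 0.5681 -0.0566  0.1339] [0.5 0.5 0.3 0.2 0.3 0.3 2.9 0.2 0.9]
bar line dir 32.751675 offset from axis mm -0.23500156 644
h 0.025 radial angle 33.90944094398204 [9.7 6.5]
h 0.015 radial angle 33.08914162105876 [23.6 15.4]
tick 0.0 err -0.1 tick 1.5 err 0.0 tick 3.0 err 0.1 tick 4.5 err 0.1 tick 6.0 err 0.1 tick 7.5 err 0.0 tick 9.0 err 0.1 tick 10.5 err -0.1 tick 12.0 err -0.2
```

View pics/w8.png

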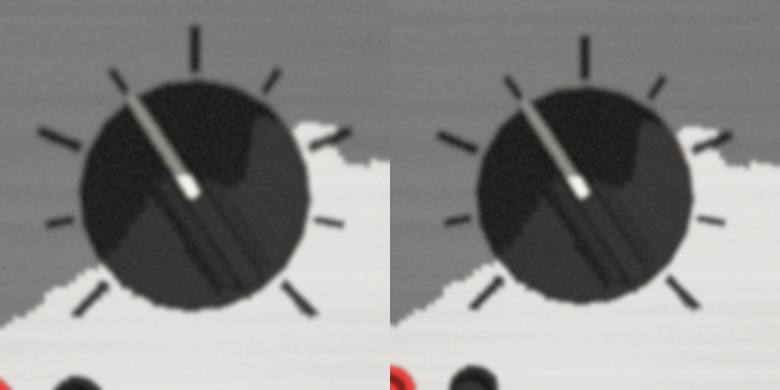

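The rectified view shows the index pointing at the 4.5 V tick. Its line direction is 32.8–33.9° against 33.75°, and all ticks fit within 0.2°, so the dial is set. Next is the rocker.

```bash
python3 - <<'E'
from plan import *
o=ctrl.get_obs(); s=toolpose(0,.073,0,.095); print(delta(o,*s))
print(delta(s,*toolpose(0,0,.160,.05)))
s=toolpose(0,0,.160,.05)
for h in(.028,.020,.016,.013,.0115,.0105): print(h,delta(s,*toolpose(0,0,.160,h)))
E
```

```text
[-0.    -0.001 -0.001  0.06   0.05  -0.01 ]
[  0.     0.     0.    -4.22 -16.71  -5.7 ]
0.028 [ 0.    0.    0.    0.38  0.05 -2.17]
0.02 [ 0.    0.    0.    0.52  0.07 -2.95]
0.016 [ 0.    0.    0.    0.59  0.08 -3.35]
0.013 [ 0.    0.    0.    0.64  0.09 -3.64]
0.0115 [ 0.    0.    0.    0.66  0.09 -3.79]
0.0105 [ 0.    0.    0.    0.68  0.09 -3.89]
```

>>> {"method": "arm_command", "body": {
  "targets": [
    [[0,0,0,-4.2,-16.7,-3.0,0],[0,0,0,-4.2,-16.7,-3.0,0],[0,0,0,-4.2,-16.7,-3.0,0],[0,0,0,-4.2,-16.7,-3.0,0],[0,0,0,-4.2,-16.7,-5.7,0],[0,0,0,-4.2,-16.7,-5.7,0],[0,0,0,-4.2,-16.7,-5.7,0],[0,0,0,-4.2,-16.7,-5.7,0]]
  ]
}}

```text
clock: 9.85
tool_pos: [0.5481, -0.1579, 0.1138]
orientation: [-180.0, 10.0, -172.3]
force: [0.8, 0.7, 0.3]
opening: -0.0001
```

>>> {"method": "arm_command", "body": {
  "targets": [
    [[0,0,0,0.38,0,-2.17,0],[0,0,0,0.52,0,-2.95,0],[0,0,0,0.59,0,-3.35,0],[0,0,0,0.64,0,-3.64,0],[0,0,0,0.66,0,-3.79,0],[0,0,0,0.66,0,-3.79,0],[0,0,0,0.66,0,-3.79,0]]
  ]
}}

```text
clock: 10.43
tool_pos: [0.5553, -0.1573, 0.0759]
orientation: [180.0, 10.1, -172.3]
force: [1.7, 0.9, 3.6]
opening: 0.0002
```

```bash
python3 - <<'E'
from plan import *
o=ctrl.get_obs(); print(o['clock'],'force panel',(Rp.T@o['force']).round(2),'tcp panel',((o['tool_pos']-c)@Rp*1000).round(1))
E
```

```text
10.4333 force panel [2.41 0.67 3.22] tcp panel [  1.1 -98.6  12.6]
```

>>> {"method": "arm_command", "body": {
  "targets": [
    [[0,0,0,0.02,0,-0.1,0],[0,0,0,0.03,0,-0.2,0],[0,0,0,0.03,0,-0.2,0],[0,0,0,0.03,0,-0.2,0]]
  ]
}}

```text
clock: 10.77
tool_pos: [0.5556, -0.1575, 0.0751]
orientation: [-180.0, 10.1, -172.3]
force: [-4.0, 4.4, 20.1]
opening: 0.0002
```

```bash
python3 - <<'E'
from plan import *
o=ctrl.get_obs(); print(o['clock'],'force panel',(Rp.T@o['force']).round(2),'tcp panel',((o['tool_pos']-c)@Rp*1000).round(1))
E
```

```text
10.7667 force panel [ 0.19  4.93 20.35] tcp panel [  1.2 -98.8  11.8]
```

The force reached 20 N at a tip height of 11.8 mm, which is the stop at the "on" height of 12 mm. I'll retreat and check both controls.

```bash
python3 - <<'E'
from plan import *
s=toolpose(0,0,.160,.0105); print(delta(s,*toolpose(0,0,.160,.05)),delta(s,*toolpose(0,.045,.085,.14)))
E
```

```text
[ 0.    0.    0.   -0.68 -0.09  3.89] [ 0.    0.    0.    1.17  7.72 13.53]
```

>>> {"method": "arm_command", "body": {
  "targets": [
    [[0,0,0,-0.5,-0.1,2.5,0],[0,0,0,-0.7,-0.1,4.0,0],[0,0,0,1.3,8.0,13.5,0],[0,0,0,1.3,8.0,13.5,0],[0,0,0,1.3,8.0,13.5,0],[0,0,0,1.3,8.0,13.5,0],[0,0,0,1.3,8.0,13.5,0],[0,0,0,1.3,8.0,13.5,0]]
  ]
}}

```text
clock: 11.43
tool_pos: [0.5662, -0.0775, 0.2069]
orientation: [179.9, 9.9, -172.3]
force: [-0.4, 0.1, -0.2]
opening: 0.0004
```

```bash
python3 - <<'E'
from look2 import *
rect('w9r')
m=cam('wrist');a=ctrl.snapshot('wrist'); o=ctrl.get_obs(); print('\n',o['force'].round(1),o['tool_pos'])
for n,q in dict(on=[-.006,-.098,.012],off=[-.0095,-.098,.017]).items(): print(n,proj(m,c+Rp@q)*1.5)
cv2.imwrite('pics/w9.png',cv2.resize(a,None,fx=1.5,fy=1.5,interpolation=cv2.INTER_CUBIC))
E
```

```text
11.4333 fit [ 0.5681 -0.0561  0.134 ] [0.6 0.2 0.2 0.1 0.  0.3 0.1 0.3 0.1]
bar line dir 33.43207 offset from axis mm 0.024720669 1362
h 0.025 radial angle 33.31876287321424 [10.4  6.9]
h 0.015 radial angle 31.014697204284314 [24.4 14.7]
tick 0.0 err -0.2 tick 1.5 err -0.0 tick 3.0 err -0.1 tick 4.5 err -0.1 tick 6.0 err 0.0 tick 7.5 err 0.2 tick 9.0 err 0.1 tick 10.5 err 0.1 tick 12.0 err -0.0 
 [-0.4 -0.8 -0.3] [ 0.56602529 -0.07827083  0.20604745]
on [[260.30371557 203.42001085]]
off [[257.63649164 198.06921846]]
```

View pics/w9.png

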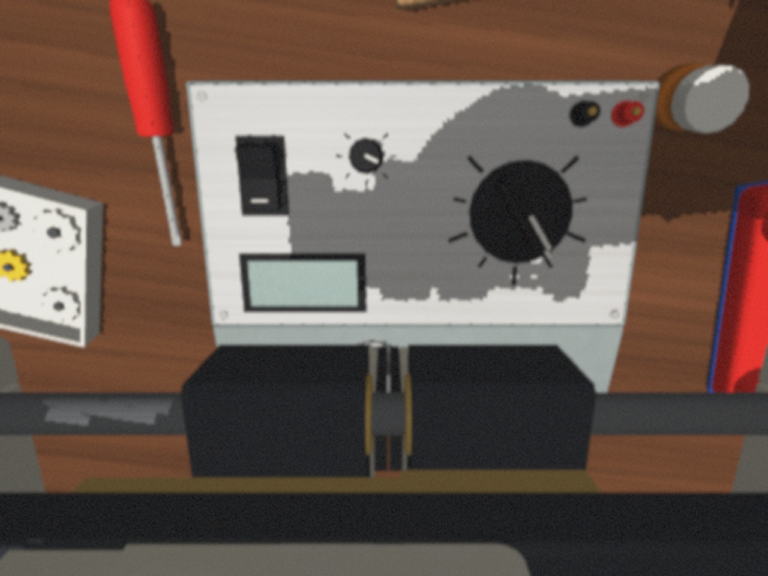

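The dial index still reads 33.4° (target 33.75°). The rocker's far-facet mark is at (259,201), close to the predicted "on" position (260,203). The current knob mark looks as it did before, and the arm is clear of everything, so I'll hand in.

```bash
python3 -c "
from plant import ctrl
print(ctrl.close_job(), ctrl.get_obs()['clock'])"
```

```text
the job is handed in; nothing more can be done
the job is handed in; nothing more can be done
```

The dial is set to 4.5 V and the output is switched on. I pushed the dial anticlockwise from about 10.8° past the 7.5 V line... more exactly, from about 3.26 rad, with the back of the shut fingers on its right flank only. Only after checking it did I press the far end of the rocker. I handed the job in at about 11.5 s with the arm clear of everything.

**Dial:** In the last picture, taken after the rocker press, the index line read 33.3–33.4° on the bar top (target 33.75°, so within about half a degree). All scale ticks fitted within 0.2°. One reading disagreed: the low nose section gave 31.0°. That was an oblique view. From directly above the dial, before the rocker press, the same section read 33.1° and the whole range was 32.8–33.9°.

**Rocker:** It met a firm stop, about 20 N, with the fingertip 11.8 mm above the panel; the "on" height is 12 mm. The mark on the far facet then sat about 2.5 px (1.5x picture) from its predicted "on" position. The off position is only about 6 px away, so the stop is the stronger evidence.

**Other items:** The small current knob's mark looked the same before and after, by eye only. The tray, screwdriver, jar and the visible part of the toy looked undisturbed. The last picture does not show the cell or the spool, and shows only the edge of the cork block. I did not re-check those three; the planned path kept clear of them.

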